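Lever open the lint interceptor's flap

TASK

Open the laundry's lint interceptor for inspection: push the bolt's thumb tab back, away from the box, until it stops and the bolt is clear of the heavy flap, then press the end of the lever's long arm down until the lever rests on its stop, so that its short end lifts the flap. Finish while holding the lever down with the fingers, the flap standing raised; the lever must stay seated in its fork, the flap is raised by the lever and not by hand, and the things standing around are left where they are.

Things in the scene. Friction and masses are not known exactly. Their poses are not given: they have to be found in the camera images.
- station: Lint interceptor, fixed: steel box, lever fork, stop and bolt bracket. Origin on the table under the fork's pin seat; +y runs from the fork towards the box, +x across it, z up. Box x -80..80, y 85..205 mm, 85 mm high. Flap hinge at y = 200 mm. Fork: notched plates 114 mm high at x = y = 0, pin seat (pin axis) at z = 92 mm.
- bracket (a point): Middle of the bolt bracket's deck, station (-58, -9, 98.5) mm. The bracket spans station x -72..-44, y -70..52 mm; two bridges over the bolt have their tops 117.5 mm above the table. The loose steel bolt (14 x 12 x 120 mm) slides on this deck along station y, its tongue lying over the flap's free edge.
- tab (a point): Centre of the exposed part of the bolt's upright thumb tab, 28 mm wide (x), 10 mm thick (y), 13 mm under its top edge, 18 mm above the bridges, 135 mm above the table. Station x = -58, y = 14..22 mm at the start (bolted); the tongue leaves the flap at y = 0; the tab stops at the rear bridge at y = -16 mm. Slides with about 1 N (7 N on the tab means it is at its end), stays where left.
- flap (a joint): Hinge of the heavy dark steel flap, 160 x 145 x 12 mm, 2 to 3 kg, on top of the box. Top at 97 mm when shut; free edge overhangs the box to station y = 55 mm. 0 = shut, grows as the free edge rises (rad), about 0.27 with the lever on its stop. Falls shut when the lever is let go.
- lever: Loose flat steel lever, 0.32 kg, its pin lying in the fork's open notches (it could be lifted out). Origin on the pin axis; axes parallel to the station's at rest. Short arm (70 mm to a roller) reaches under the flap's edge; long arm points to station -y, slopes up 0.25 rad at rest, down 0.27 rad on the stop. The flap's weight returns it.
- paddle (a point): Centre of the upper face of the lever's end plate (46 mm across, 60 mm along, 10 mm thick), 210 mm from the pin. 149 mm above the table at rest, 41 mm on the stop; moves almost straight down (under 8 mm sideways). Pressing here takes 2 to 7 N once the bolt is clear; a firm 14 N means it is on the stop (or still bolted).
- stop (a point): Top centre of the low rubber-topped stop block under the long arm, 46 mm above the table, 150 mm from the fork (36 x 22 mm).
- scoop_cup: Bystander, to be left alone: open white plastic measuring cup, 66 mm wide, 65 mm tall, standing beside the lever's long arm on the far (+x) side. Origin at its underside.
- booster_tin: Bystander, to be left alone: tin, 60 mm wide, 85 mm tall, standing beside the fork on the +x side. Origin at its underside.
- scrub_brush: Bystander, to be left alone: scrubbing brush, 150 mm long, lying on the near (-x) side of the lever's long arm. Origin at its underside.
- detergent: Bystander, to be left alone: white detergent bottle, 84 mm wide, 200 mm tall, at the right of the table. Origin at its underside.
- softener: Bystander, to be left alone: blue softener bottle, 72 mm wide, 170 mm tall, at the right of the table. Origin at its underside.
- coin_tray: Bystander, to be left alone: open black coin tray, 100 x 140 x 30 mm, at the back. Origin at its underside.
- tablet_jar: Bystander, to be left alone: glass jar, 76 mm wide, 90 mm tall, at the left of the table. Origin at its underside.
Things that resemble listed ones, but are neither listed nor needed, are in the scene too. What is shaped like the part that bears tab but green or purple is not meant.

How it is judged:
On the way, in this order (a step that is already met when the one before it is completed fails the run):
1. the bolt is pushed clear of the flap while the flap is still down (y of tab in the frame of station below -0.005 m and value of joint flap below 0.04 rad), for 0.1 s.
2. the lever is pressed down and lifts the flap (value of joint flap above 0.22 rad and contact force between lever and flap above 2 N and contact force between the fingers and lever above 0.5 N), for 0.2 s.
At the end, for the whole second after the job is handed in: The bolt's tongue is at least 5 mm clear of the flap, the flap stands still at 0.22 rad or more, carried by the lever's short end (over 2 N), the fingers press on the lever (over 0.5 N) and not on the flap, and the lever's pin is in its fork within 5 mm of its seat height (all of step 2 and y of tab in the frame of station below -0.005 m and z of lever in the frame of station between 0.087 and 0.097 m and velocity of joint flap between -0.1 and 0.1 rad/s and contact force between the fingers and flap below 0.5 N); the arm keeps its last pose, push and grip.
It fails at once if the lever is lifted out of its fork (pin 12 mm above its seat) (z of lever in the frame of station above 0.104 m).
It fails at once if the flap is raised by hand (value of joint flap above 0.05 rad and contact force between any of the fingers, the arm and flap above 1 N).
It fails at once if a thing standing around is moved more than 30 mm (distance of any of scoop_cup, booster_tin, scrub_brush, detergent, softener, coin_tray, tablet_jar from where it was at the start of the episode above 0.03 m).
It also fails if it takes over 38 s, if anything falls off the work surface, if the arm or the gripper's body presses on something with over 40 N, if the wrist force passes 120 N, or if a joint passes its speed limit or range.

ROBOT

A 7-joint arm with a two-finger parallel gripper is mounted at the origin on the work surface. World frame = base frame: x ahead of the robot, y to its left, z up, the work surface at z = 0. Lengths are in m, angles in rad, forces in N, time in s.
With the tool pointing down it reaches from about 0.425 to 0.925 m from the base axis. Payload 6.8 kg.
Tool frame: the origin (TCP) lies at the very end of the fingers, on their centre line; the grasp point (between the pads) lies 19 mm behind it (bot.grip_depth is the distance from the TCP to the grasp point, in m); z points along the fingers, y is the direction in which the jaws open and shut (so a half turn about z gives the same grasp; the last joint's range is limited). The gripper opens to 85 mm and grips with 20 to 120 N. Pads are 22 mm wide; open, the fingers measure 114 mm over their backs; the gripper's body (76 mm by 85 mm) begins 54 mm behind the grasp point. The pads swing forward as they close: fully open they stand 13 mm farther back than shut.
Start: joints at [-1.3, 0.477, 0.022, 1.555, -0.011, 1.109, -0.083], TCP at [0.25, 0.627, 0.231] pointing down, gripper open.
Joint ranges: [-2.96, 2.96], [-0.34, 2.1], [-1.41, 1.46], [0.24, 2.44], [-1.37, 4.51], [0.17, 1.92], [-2.96, 2.96]. Speed limits (rad/s): [2.39, 2.39, 3.14, 3.14, 3.14, 3.14, 3.14].

INTERFACE

Orientations are given as a unit quaternion [w, x, y, z].
In Python, from station import bot gives the robot as it stands.
- The arm moves only by the tool step_arm, never from a script. Its argument "increments" is a list of rows, each a list of 7 numbers: the shift along the world's x, y, z in m, then the turn, a rotation vector about the world's x, y, z in degrees, then the gripper command: -1 is fully open, 1 is shut, values between are in proportion. In form: [[dx, dy, dz, rx, ry, rz, fingers], ...]. A call has 1 to 10 rows; each row is the pose to reach, as a shift and turn from the pose commanded when the call began; what a row does not reach only later rows make up. A row lasts 1/12 s, in which the tool goes at most 41.7 mm and 7.16 degrees, less where a joint would pass 70% of its speed; a pose out of reach is approached as far as the arm can. A call with a gripper value outside its range is refused whole. The fingers move at their own pace and stop on an object; "force" is the grip in N (left out, the last holds). Time passes only in rows, so rows that repeat a pose let the fingers close. It gives the time, the measured TCP pose, the force and the opening at its end, in the units of the state.
- bot.get_obs(): the state, without advancing time (a new reading comes with each control period).
- bot.read_camera(name): name is "side" or "top" or "wrist"; returns a dict with "color" (384x512x3 uint8, red, green, blue), "intrinsics" (3x3 intrinsics, pixels), "D" ([k1, k2, p1, p2, k3] as OpenCV has them; the pictures are not rectified), "extrinsics" (4x4, takes a point from camera to world coordinates). Camera axes: x right, y up, looking along -z (the intrinsics and any distortion apply to the point x, -y, -z); pixel columns grow to the right and rows downward; lengths in m; the calibration is good to about 2 mm. A picture is of the moment at which its call begins. There is no depth.
- bot.hand_in(): hands the job in, once; it reports no verdict.
Trained networks look in the newest picture that a camera, given by its name, has taken for a name from the list of things; names that differ only in an ending like _2 or _b are one class to them, and where a whole thing is asked for, a point or a joint stands for the part that bears it (a point fixed in the world has none). Each returns a list of dicts, best first, with "conf" (0 to 1); they miss things now and then, are a little off and sometimes report something else, mostly with a low value. They report only what shows in the picture. A call takes as long as a camera call. They do not tell look-alikes from the thing itself.
- bot.recognise(thing, camera): "location" ([column, row] as shares, 0 to 1, of the picture: columns of its width, rows of its height, amid what is visible of it).
- bot.place_of(thing, camera): "location" ([column, row] as shares, 0 to 1, of the picture: columns of its width, rows of its height: a listed point, or the origin of a listed thing).
The state is a dict: "t": time; "q": joint angles; "joint_vel": joint speeds; "joint_torque": joint torques, N m; "eef_pos": TCP position; "tool_rot": TCP orientation; "contact_force": force on the tool from outside, world axes, zero at the start; "torque": the same for the moment, N m; "gripper_width": opening from 0.0 (shut) to 1.0 (fully open).
Only numpy, scipy, OpenCV 4.12 (cv2) and the standard library are available. Lean on these libraries where they do the work, as an engineer would, in place of code of your own. Each camera call takes 0.05 s, during which the arm holds its last target.

## Working session

There is one attempt and no reset: what is moved stays moved. The work goes in short steps, Python scripts to look and compute and a tool call to move; the robot and the scene stay as the last step left them, time stands still between calls to the robot, and variables do not carry over. Pictures are saved under pics/ and viewed, and the job is handed in when it is done.

Besides the shell and the picture viewer there is one more tool, called in YAML: its name, and indented under it one key for each argument. step_arm: Moves the arm, as the interface text tells. Its arguments: {"type":"object","properties":{"increments":{"type":"array","items":{"type":"array","items":{"type":"number"}}},"force":{"type":"number"}},"required":["increments"]}

```bash
ls; mkdir -p pics
cat > h.py <<'E'
import numpy as np,cv2
from station import bot
def cam(n,save=None):
    c=bot.read_camera(n)
    if save: cv2.imwrite('pics/'+save,c['color'][:,:,::-1])
    return c
def proj(c,P):
    T=np.linalg.inv(np.array(c['extrinsics'])); P=np.atleast_2d(P)
    p=P@T[:3,:3].T+T[:3,3]; p=p*[1,-1,-1]
    return cv2.projectPoints(p.reshape(-1,1,3),np.zeros(3),np.zeros(3),np.array(c['intrinsics'],float),np.array(c['D'],float))[0].reshape(-1,2)
def ray(c,uv):
    n=cv2.undistortPoints(np.array(uv,float).reshape(-1,1,2),np.array(c['intrinsics'],float),np.array(c['D'],float)).reshape(2)
    E=np.array(c['extrinsics']); d=E[:3,:3]@np.array([n[0],-n[1],-1]); return E[:3,3],d/np.linalg.norm(d)
def atz(c,uv,z):
    o,d=ray(c,uv); return o+d*(z-o[2])/d[2]
def tri(rs):
    A=np.zeros((3,3));b=np.zeros(3)
    for o,d in rs:
        M=np.eye(3)-np.outer(d,d);A+=M;b+=M@o
    x=np.linalg.solve(A,b); return x,[np.linalg.norm((np.eye(3)-np.outer(d,d))@(x-o)) for o,d in rs]
E
python3 - <<'E'
from h import *
for n in ['side','top']:
    c=cam(n,n+'0.png')
    print(n,np.round(np.array(c['extrinsics']),3).tolist())
    for t in ['station','bracket','tab','flap','lever','paddle','stop','scoop_cup','booster_tin','scrub_brush']:
        print(t,[(np.round(np.array(r['location'])*[512,384],1).tolist(),round(r['conf'],2)) for r in bot.place_of(t,n)[:4]])
print(bot.get_obs())
E
```

```text
pics
side [[-0.993, 0.101, -0.065, 0.494], [-0.119, -0.737, 0.665, 0.734], [0.019, 0.668, 0.744, 0.958], [0.0, 0.0, 0.0, 1.0]]
station [([260.0, 208.0], 0.87)]
bracket [([279.3, 186.7], 0.81), ([246.0, 126.9], 0.61)]
tab [([319.4, 239.6], 0.81), ([332.0, 200.6], 0.58), ([282.4, 186.5], 0.47), ([284.0, 187.5], 0.42)]Traceback (most recent call last):
  File "<stdin>", line 6, in <module>
ValueError: it knows: booster_tin, bracket, coin_tray, detergent, lever, paddle, scoop_cup, scrub_brush, softener, station, stop, tab, tablet_jar
```

Run:
```python
from h import *
for n in ['side','top']:
    c=cam(n,n+'0.png')
    print(n,np.round(np.array(c['extrinsics']),3).tolist())
    for t in ['station','bracket','tab','lever','paddle','stop','scoop_cup','booster_tin','scrub_brush']:
        print(t,[(np.round(np.array(r['location'])*[512,384],1).tolist(),round(r['conf'],2)) for r in bot.place_of(t,n)[:4]])
print(bot.get_obs())
```

```text
side [[-0.993, 0.101, -0.065, 0.494], [-0.119, -0.737, 0.665, 0.734], [0.019, 0.668, 0.744, 0.958], [0.0, 0.0, 0.0, 1.0]]
station [([260.0, 211.3], 0.66)]
bracket [([279.7, 186.4], 0.56)]
tab [([319.4, 240.4], 0.91), ([333.8, 201.4], 0.59), ([285.4, 185.3], 0.49)]
lever [([260.8, 187.3], 0.66)]
paddle [([272.3, 127.2], 0.85)]
stop [([267.5, 162.2], 0.78)]
scoop_cup [([237.6, 170.3], 0.88)]
booster_tin [([232.0, 194.6], 0.56)]
scrub_brush [([303.5, 169.5], 0.57), ([246.4, 125.6], 0.47)]
top [[0.0, 0.989, -0.15, 0.32], [-1.0, -0.001, -0.005, -0.008], [-0.005, 0.15, 0.989, 1.7], [0.0, 0.0, 0.0, 1.0]]
station [([264.6, 207.7], 0.55)]
bracket [([262.0, 220.3], 0.63)]
tab [([270.4, 268.0], 0.71), ([229.5, 257.4], 0.6), ([263.5, 206.2], 0.37)]
lever [([261.8, 202.7], 0.79)]
paddle [([325.2, 206.9], 0.89)]
stop [([306.0, 210.5], 0.92)]
scoop_cup [([306.4, 183.5], 0.5)]
booster_tin [([270.4, 184.3], 0.82)]
scrub_brush [([311.7, 239.7], 0.87)]
{'t': 1.2, 'q': array([-1.30011803,  0.47700861,  0.02236092,  1.55538926, -0.0115236 ,
        1.10932584, -0.08308738]), 'joint_vel': array([-1.82534024e-03,  5.23671038e-05,  5.20715948e-04,  8.73345929e-04,
        1.09080181e-03, -1.28291162e-03, -3.32685665e-04]), 'joint_torque': array([ 7.72157837e-04, -5.96338212e+01,  1.60672590e+00, -2.81535405e+01,
        1.25251085e-02,  1.93144893e-03,  2.12330548e-05]), 'eef_pos': array([0.24957453, 0.62717875, 0.2313059 ]), 'tool_rot': array([-2.62052839e-05,  1.88251225e-01,  9.82120907e-01,  1.34847158e-06]), 'contact_force': array([0.80358135, 0.29465812, 0.50959808]), 'torque': array([0.02678501, 0.0148288 , 0.01460521]), 'gripper_width': 1.000537372808918}
```

View pics/side0.png

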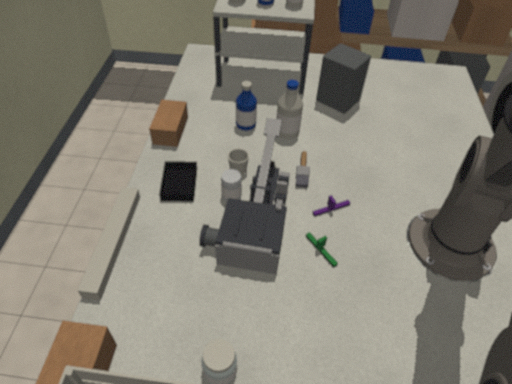

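View pics/top0.png

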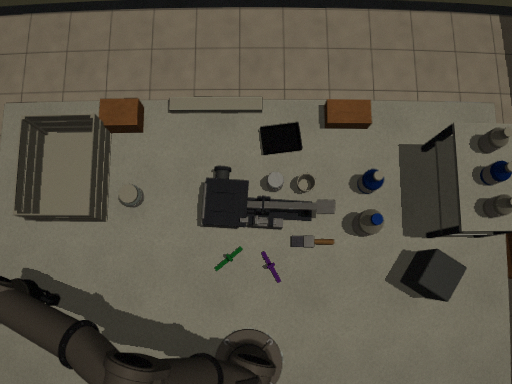

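```bash
cat > obs0.py <<'E'
PX={'side':dict(station=(260,209.5),bracket=(279.5,186.5),tab=(284,186.3),lever=(260.8,187.3),paddle=(272.3,127.2),stop=(267.5,162.2)),
'top':dict(bracket=(262,220.3),lever=(261.8,202.7),paddle=(325.2,206.9),stop=(306,210.5),station=(264.6,207.7),tab=(263.5,206.2))}
E
python3 - <<'E'
from h import *
from obs0 import PX
from scipy.optimize import least_squares
cs=cam('side');ct=cam('top')
import pickle;pickle.dump((cs,ct),open('c0.pkl','wb'))
L={'lever':(0,0,.092),'stop':(0,-.15,.046),'paddle':(0,-.206,.149),'bracket':(-.058,-.009,.0985),'station':(0,0,0)}
def W(p,s):
    c,sn=np.cos(p[2]),np.sin(p[2]); s=np.array(s); return np.array([p[0]+c*s[0]-sn*s[1],p[1]+sn*s[0]+c*s[1],s[2]])
def f(p):
    r=[]
    for k,s in L.items():
        for n,c in (('side',cs),('top',ct)):
            r+=list((proj(c,W(p,s))[0]-PX[n][k]))
    return r
s=least_squares(f,[.66,.0,0],loss='soft_l1'); print(s.x,np.round(np.array(f(s.x)).reshape(-1,2),1).tolist())
for k in L:
    print(k,[np.round(v,4) for v in tri([ray(cs,PX['side'][k]),ray(ct,PX['top'][k])])],W(s.x,L[k]))
# overlays
pts=[(-.08,.055,.097),(.08,.055,.097),(.08,.2,.097),(-.08,.2,.097),(-.058,.018,.148),(-.058,.018,.135),(-.072,-.07,.1175),(-.044,-.07,.1175),(-.072,.052,.1175),(-.044,.052,.1175),(0,-.206,.149),(0,0,.114)]
for n,c in (('side',cs),('top',ct)):
    q=proj(c,[W(s.x,a) for a in pts]); 
    b=(190,110) if n=='side' else (190,150)
    im=c['color'][b[1]:b[1]+160,b[0]:b[0]+170,::-1]; im=cv2.resize(im,None,fx=4.7,fy=4.7,interpolation=cv2.INTER_CUBIC)
    im=np.clip(im.astype(float)*1.6,0,255).astype(np.uint8)[:600]
    cv2.imwrite(f'pics/{n}_plain.png',im)
    for u in q: cv2.circle(im,tuple(int(v) for v in (u-b+.5)*4.7),3,(0,0,255),-1)
    cv2.imwrite(f'pics/{n}_ov.png',im); print(n,np.round(q,1).tolist())
E
```

```text
[ 0.54099508 -0.05066112 -0.08427141] [[-1.2, 0.7], [0.9, 1.0], [0.5, 0.5], [-0.8, -1.4], [0.8, -2.1], [0.6, -0.4], [1.6, 1.0], [2.0, 0.4], [-1.6, -0.3], [-2.6, -0.5]]
lever [array([ 0.5405, -0.0472,  0.1   ]), array([0.0029, 0.0029])] [ 0.54099508 -0.05066112  0.092     ]
stop [array([ 0.5269, -0.2033,  0.0442]), array([0.0034, 0.0034])] [ 0.52836932 -0.20012881  0.046     ]
paddle [array([ 0.5245, -0.2553,  0.1412]), array([0.001, 0.001])] [ 0.52365571 -0.25593008  0.149     ]
bracket [array([ 0.485 , -0.048 ,  0.1087]), array([0.0021, 0.0021])] [ 0.48244336 -0.05474723  0.0985    ]
station [array([ 0.5387, -0.06  , -0.0116]), array([0.0021, 0.0021])] [ 0.54099508 -0.05066112  0.        ]
side [[285.6, 206.7], [226.6, 196.7], [212.7, 240.1], [276.9, 251.9], [280.9, 182.2], [280.6, 185.6], [289.8, 168.0], [279.9, 166.4], [283.4, 200.3], [272.8, 198.6], [273.1, 125.1], [259.9, 182.6]]
top [[244.5, 225.7], [248.5, 179.0], [206.2, 175.5], [201.6, 222.1], [256.2, 218.5], [256.1, 218.9], [282.2, 225.9], [282.8, 217.5], [245.5, 222.8], [246.2, 214.5], [325.8, 206.5], [262.9, 202.8]]
```

View pics/side_ov.png

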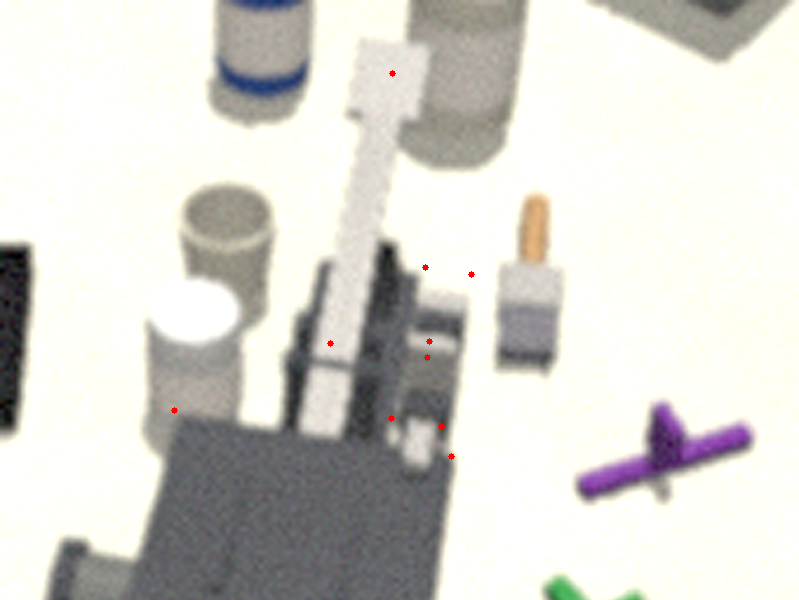

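View pics/top_ov.png

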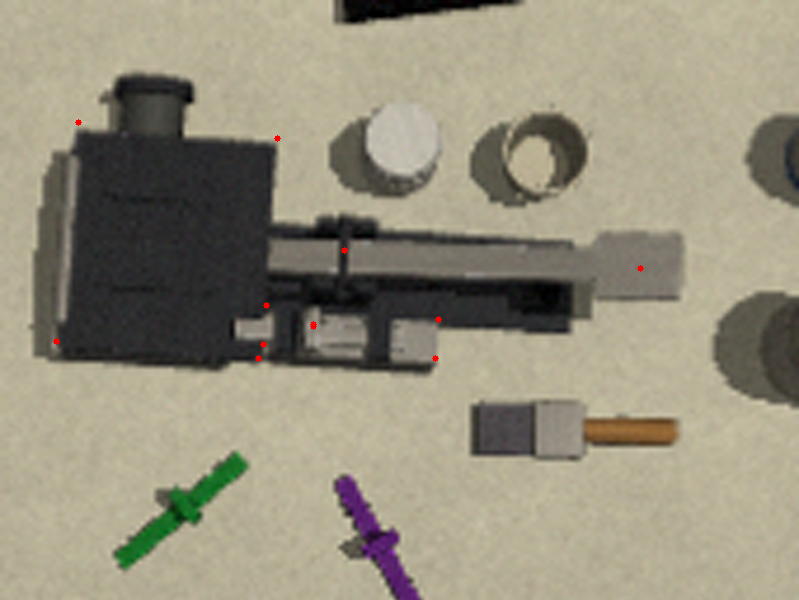

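Run:
```python
from h import *
import pickle
r={}
cs=cam('side');ct=cam('top')
for t in ['detergent','softener','tablet_jar','scoop_cup','scrub_brush','booster_tin']:
    a={}
    for n in ('side','top'):
        l=bot.place_of(t,n)[:2]; a[n]=[np.array(v['location'])*[512,384] for v in l]
        for v in l: print(t,n,np.round(np.array(v['location'])*[512,384],1),round(v['conf'],2),np.round(atz(cs if n=='side' else ct,np.array(v['location'])*[512,384],0),3))
print(bot.get_obs()['t'])
```

```text
detergent side [287.8 129.3] 0.56 [ 0.476 -0.423  0.   ]
detergent side [301.8 171.2] 0.38 [ 0.42  -0.224  0.   ]
detergent top [362.8 227.6] 0.58 [ 0.467 -0.412  0.   ]
softener side [247.8 123.7] 0.79 [ 0.618 -0.434  0.   ]
softener side [260.2 208. ] 0.65 [ 0.536 -0.056  0.   ]
softener top [365.8 181.1] 0.94 [ 0.636 -0.429  0.   ]
tablet_jar side [221.4 369. ] 0.87 [0.575 0.414 0.   ]
tablet_jar top [134.2 196.3] 0.73 [ 0.581  0.412 -0.   ]
scoop_cup side [239.6 170.2] 0.89 [ 0.616 -0.201  0.   ]
scoop_cup top [305.5 184.6] 0.65 [ 0.623 -0.208  0.   ]
scrub_brush top [310.6 240.7] 0.95 [ 0.421 -0.223  0.   ]
scrub_brush top [273.1 183.5] 0.39 [ 0.627 -0.091  0.   ]
booster_tin side [232.9 193.3] 0.73 [ 0.623 -0.102  0.   ]
booster_tin top [270.4 181.7] 0.69 [ 0.634 -0.081  0.   ]
2.0
```

step_arm:
  increments:
    - [0.03,-0.04,0.01,0,0,4,1]
    - [0.06,-0.08,0.03,0,0,8,1]
    - [0.08,-0.12,0.05,0,0,12,1]
    - [0.1,-0.16,0.07,0,0,16,1]
    - [0.12,-0.2,0.08,0,0,18,1]
    - [0.14,-0.24,0.09,0,0,18,1]
    - [0.16,-0.28,0.1,0,0,18,1]
    - [0.18,-0.32,0.1,0,0,18,1]
    - [0.2,-0.36,0.1,0,0,18,1]
    - [0.21,-0.4,0.1,0,0,18,1]

```text
t: 2.83
eef_pos: [0.4421, 0.2739, 0.3303]
tool_rot: [0.001, 0.032, 0.999, 0.001]
contact_force: [0.5, -0.2, -0.3]
gripper_width: 0.002
```

step_arm:
  increments:
    - [0.0,-0.04,0,0,0,0,1]
    - [0.01,-0.08,0,0,0,0,1]
    - [0.02,-0.12,0,0,0,0,1]
    - [0.03,-0.16,0,0,0,0,1]
    - [0.03,-0.19,0,0,0,0,1]
    - [0.03,-0.19,0,0,0,0,1]
    - [0.03,-0.19,0,0,0,0,1]

```text
t: 3.42
eef_pos: [0.471, 0.0837, 0.3297]
tool_rot: [0.0, 0.035, 0.999, 0.0]
contact_force: [-1.1, 0.9, -0.4]
gripper_width: 0.004
```

Run:
```python
from h import *
import pickle
c=cam('wrist','wrist1.png'); pickle.dump(c,open('w1.pkl','wb'))
print(np.round(np.array(c['extrinsics']),3).tolist(),bot.get_obs()['eef_pos'],bot.get_obs()['t'])
```

```text
[[0.069, -0.961, -0.266, 0.403], [0.998, 0.067, 0.019, 0.089], [-0.001, -0.267, 0.964, 0.472], [0.0, 0.0, 0.0, 1.0]] [0.47087146 0.08562546 0.32958951] 3.4667
```

View pics/wrist1.png

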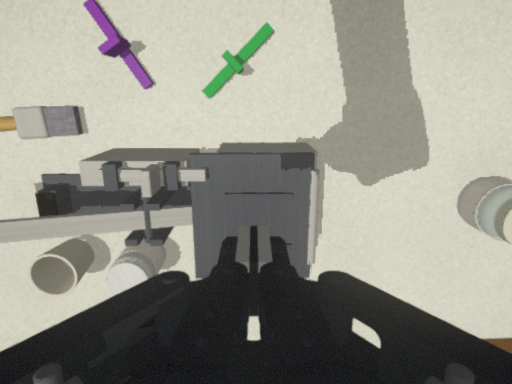

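Run:
```python
from h import *
im=cv2.imread('pics/wrist1.png')[135:285,65:265]
im=cv2.resize(im,None,fx=4,fy=4,interpolation=cv2.INTER_CUBIC)
cv2.imwrite('pics/w1c.png',np.clip(im.astype(float)*1.3,0,255).astype(np.uint8))
```

```text
(no output)
```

View pics/w1c.png

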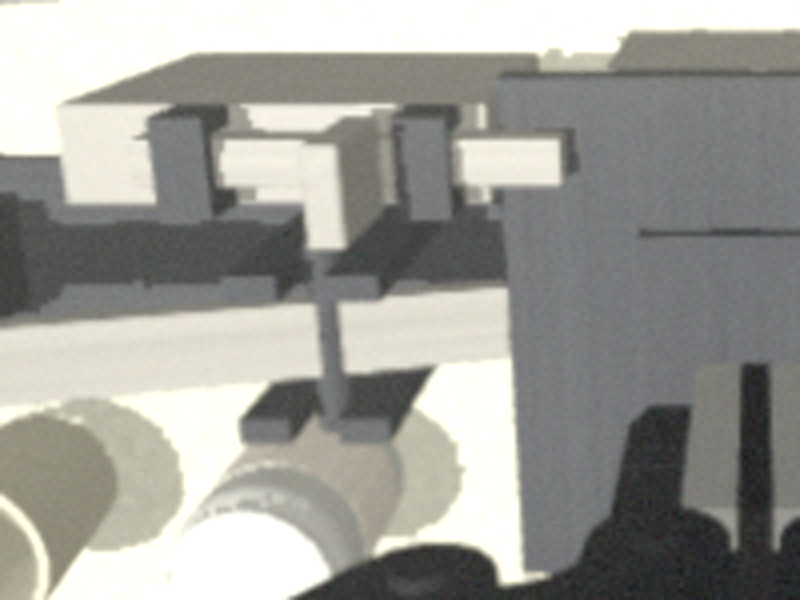

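```bash
cat > W.py <<'E'
import numpy as np
def W(p,s):
    c,sn=np.cos(p[2]),np.sin(p[2]); s=np.array(s); return np.array([p[0]+c*s[0]-sn*s[1],p[1]+sn*s[0]+c*s[1],s[2]])
E
python3 - <<'E'
from h import *
from W import W
import pickle
from scipy.optimize import least_squares
c=pickle.load(open('w1.pkl','rb')); cs,ct=pickle.load(open('c0.pkl','rb'))
o=np.array([65,135]); k=lambda x,y:(np.array([x,y])+.5)/4-.5+o
obs=[(c,(-.08,.055,.097),k(498,78)),(c,(.08,.055,.097),k(527,572)),(c,(-.072,-.07,.0985),k(62,103)),(c,(-.044,-.07,.0985),k(68,204)),(c,(-.08,.2,.097),np.array([313,152.5]))]
kt=lambda x,y:(np.array([x,y])+.5)/4.7-.5+np.array([190,150])
obs2=[(ct,(.08,.055,.097),kt(276,143)),(ct,(.08,.2,.097),kt(76,132)),(ct,(-.08,.2,.097),kt(57,358)),(ct,(0,-.206,.149),kt(640,266))]
for O in (obs,obs2,obs+obs2):
    g=lambda p:np.concatenate([proj(cc,W(p,s))[0]-u for cc,s,u in O])
    s=least_squares(g,[.54,-.05,0]); print(s.x,np.round(s.fun.reshape(-1,2),1).tolist())
p=least_squares(lambda p:np.concatenate([proj(cc,W(p,s))[0]-u for cc,s,u in obs]),[.54,-.05,0]).x
# tab by wrist
for u in [(303,142),(338,142),(307,250),(345,250),(323,196)]:
    w=atz(c,k(*u),.148); d=w-W(p,(0,0,.148)); cc,ss=np.cos(p[2]),np.sin(p[2]); print(np.round(w,4),'station',np.round([cc*d[0]+ss*d[1],-ss*d[0]+cc*d[1]],4))
E
```

```text
[ 0.53869596 -0.04989378 -0.06112291] [[-0.7, -0.6], [-0.4, 0.5], [-1.6, 1.0], [0.5, -0.5], [2.2, -0.0]]
[ 0.53688424 -0.05099069 -0.0588441 ] [[-0.4, 0.5], [-0.3, 0.5], [0.4, -0.9], [0.2, -0.0]]
[ 0.53853894 -0.04996451 -0.06082086] [[-0.8, -0.7], [-0.5, 0.4], [-1.7, 0.9], [0.4, -0.6], [2.1, -0.2], [-0.6, 0.0], [-0.5, -0.1], [0.0, -1.6], [-0.1, -0.4]]
[ 0.4675 -0.0293  0.148 ] station [-0.0723  0.0162]
[ 0.4681 -0.0206  0.148 ] station [-0.0722  0.0249]
[ 0.4956 -0.0328  0.148 ] station [-0.044   0.0144]
[ 0.4963 -0.0232  0.148 ] station [-0.0439  0.0241]
[ 0.4817 -0.0265  0.148 ] station [-0.0583  0.0199]
```

step_arm:
  increments:
    - [0.006,-0.04,-0.01,0,0,0,1]
    - [0.013,-0.08,-0.03,0,0,0,1]
    - [0.013,-0.08,-0.07,0,0,0,1]
    - [0.013,-0.08,-0.11,0,0,0,1]
    - [0.013,-0.08,-0.14,0,0,0,1]
    - [0.013,-0.08,-0.16,0,0,0,1]
    - [0.013,-0.08,-0.16,0,0,0,1]
    - [0.013,-0.08,-0.16,0,0,0,1]

```text
t: 4.13
eef_pos: [0.4836, 0.007, 0.1689]
tool_rot: [-0.001, 0.031, 1.0, -0.0]
contact_force: [-0.6, -0.8, 1.4]
gripper_width: 0.0
```

Run:
```python
from h import *
c=cam('wrist'); im=cv2.resize(c['color'][:,:,::-1],None,fx=1.5,fy=1.5); cv2.imwrite('pics/wrist2.png',im)
s=cam('side')['color'][140:240,230:330,::-1]; cv2.imwrite('pics/side2.png',cv2.resize(s,None,fx=5,fy=5,interpolation=cv2.INTER_CUBIC))
print(bot.get_obs()['eef_pos'],bot.get_obs()['contact_force'])
```

```text
[0.48519319 0.00665226 0.17081126] [ 0.56589061  0.3168771  -0.87642294]
```

View pics/wrist2.png

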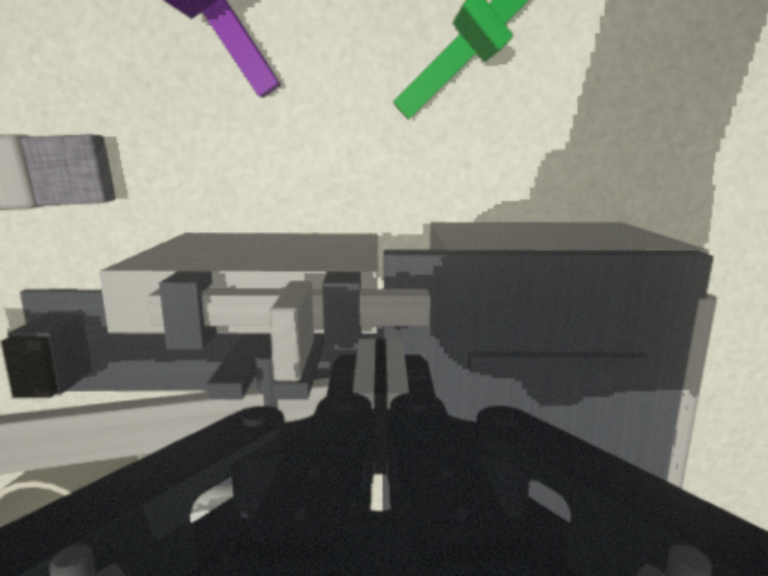

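View pics/side2.png

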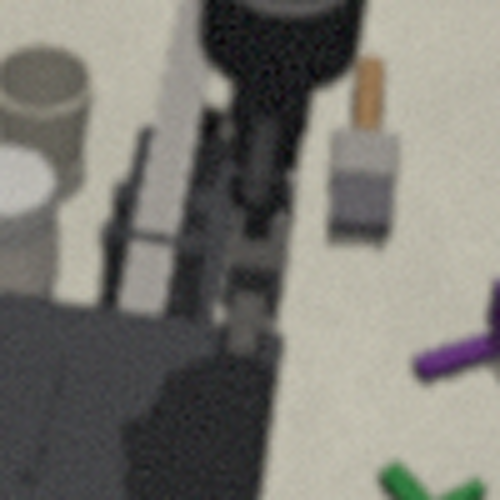

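Wrist picture (768×576): three tab-like parts – green at (455,55), purple at (240,50), bare steel at (290,330). The steel one sits between the bracket's bridges on the station, matches the computed tab position and has the right colour, so it is the one. The fingertips at (380,360) are on its box side.

step_arm:
  increments:
    - [-0.001,-0.001,-0.02,0,0,0,1]
    - [-0.001,-0.001,-0.043,0,0,0,1]
    - [-0.001,-0.001,-0.043,0,0,0,1]
    - [-0.001,-0.01,-0.043,0,0,0,1]
    - [-0.002,-0.018,-0.043,0,0,0,1]
    - [-0.002,-0.025,-0.043,0,0,0,1]
    - [-0.003,-0.031,-0.043,0,0,0,1]
    - [-0.003,-0.036,-0.043,0,0,0,1]
    - [-0.003,-0.04,-0.043,0,0,0,1]

```text
t: 4.98
eef_pos: [0.4814, -0.0349, 0.1272]
tool_rot: [0.001, 0.033, 0.999, 0.0]
contact_force: [0.4, 3.1, 1.9]
gripper_width: 0.006
```

step_arm:
  increments:
    - [0,-0.003,0,0,0,0,1]
    - [0,-0.006,0,0,0,0,1]
    - [0,-0.008,0,0,0,0,1]
    - [0,-0.008,0,0,0,0,1]

```text
t: 5.32
eef_pos: [0.4808, -0.0428, 0.1263]
tool_rot: [-0.0, 0.033, 0.999, -0.0]
contact_force: [0.0, -0.1, 0.6]
gripper_width: -0.0
```

step_arm:
  increments:
    - [0,-0.002,0,0,0,0,1]
    - [0,-0.004,0,0,0,0,1]
    - [0,-0.004,0,0,0,0,1]

```text
t: 5.57
eef_pos: [0.4808, -0.0443, 0.1263]
tool_rot: [-0.0, 0.032, 1.0, 0.001]
contact_force: [-0.7, 7.9, 2.8]
gripper_width: 0.003
```

Run:
```python
from h import *
c=cam('wrist'); im=cv2.resize(c['color'][:,:,::-1],None,fx=1.5,fy=1.5); cv2.imwrite('pics/wrist3.png',im)
print(bot.get_obs()['eef_pos'],bot.get_obs()['contact_force'])
```

```text
[ 0.48086184 -0.04423272  0.1263308 ] [-0.8847127   7.61387488  2.84301827]
```

View pics/wrist3.png

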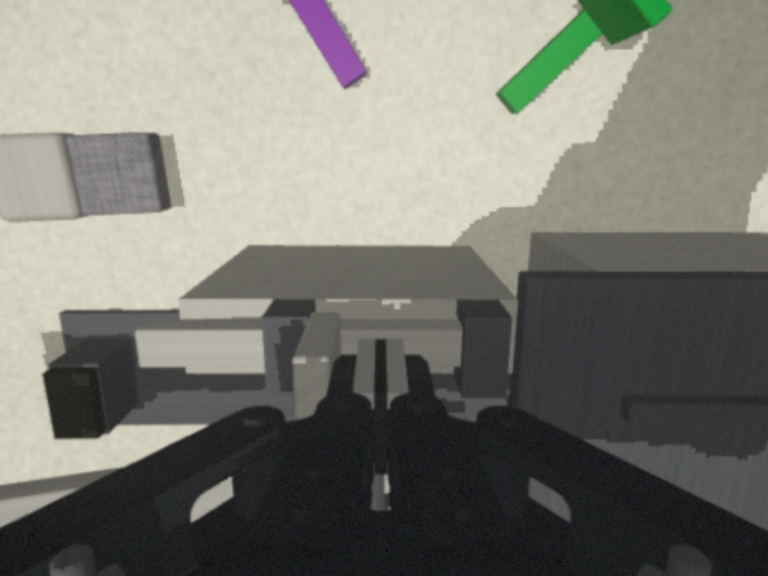

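The bolt is against its rear stop: 7.6 N on the tab, the tab at (315,360) against the rear bridge, and the tongue behind the flap edge at x=518. Next I go to the paddle.

step_arm:
  increments:
    - [0,0.012,0,0,0,0,1]
    - [0,0.012,0.04,0,0,0,1]
    - [0,0.012,0.08,0,0,0,1]
    - [0.01,-0.02,0.09,0,0,0,1]
    - [0.02,-0.055,0.09,0,0,0,1]
    - [0.03,-0.095,0.09,0,0,0,1]
    - [0.04,-0.135,0.09,0,0,0,1]
    - [0.045,-0.175,0.09,0,0,0,1]
    - [0.045,-0.209,0.08,0,0,0,1]
    - [0.045,-0.209,0.05,0,0,0,1]

```text
t: 6.45
eef_pos: [0.5265, -0.2662, 0.1799]
tool_rot: [0.004, 0.037, 0.999, -0.004]
contact_force: [1.0, -0.5, -0.2]
gripper_width: 0.002
```

step_arm:
  increments:
    - [0,0,0,0,0,0,1]
    - [0,0,0,0,0,0,1]

```text
t: 6.62
eef_pos: [0.5243, -0.2554, 0.1749]
tool_rot: [-0.002, 0.033, 0.999, 0.0]
contact_force: [-0.5, -0.3, 0.8]
gripper_width: -0.0
```

Run:
```python
from h import *
from W import W
c=cam('wrist'); im=cv2.resize(c['color'][:,:,::-1],None,fx=1.5,fy=1.5); 
for s in [(-.023,-.235,.149),(.023,-.235,.149),(.023,-.177,.149),(-.023,-.177,.149)]:
    u=proj(c,W((.5385,-.05,-.061),s))[0]*1.5; cv2.circle(im,(int(u[0]),int(u[1])),3,(0,0,255),-1)
cv2.imwrite('pics/wrist4.png',im)
o=bot.get_obs();print(o['eef_pos'],o['contact_force'],o['t'],o['q'])
cs=cam('side'); cv2.imwrite('pics/side4.png',cv2.resize(cs['color'][80:230,190:340,::-1],None,fx=4,fy=4,interpolation=cv2.INTER_CUBIC))
```

```text
[ 0.52555321 -0.25499101  0.17623509] [0.14737969 0.11101632 0.7731005 ] 6.6667 [-0.01046868  0.41464763  0.4609714   1.85614246 -0.22610526  0.92404322
  2.06075091]
```

View pics/wrist4.png

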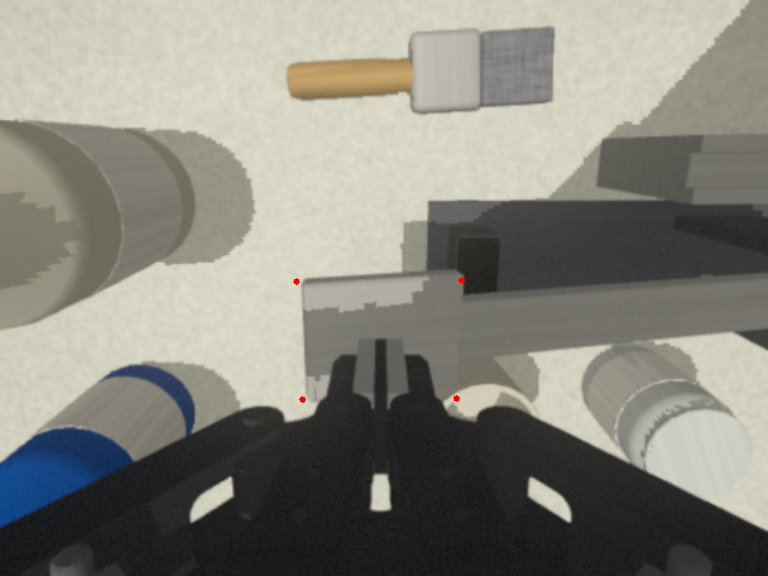

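View pics/side4.png

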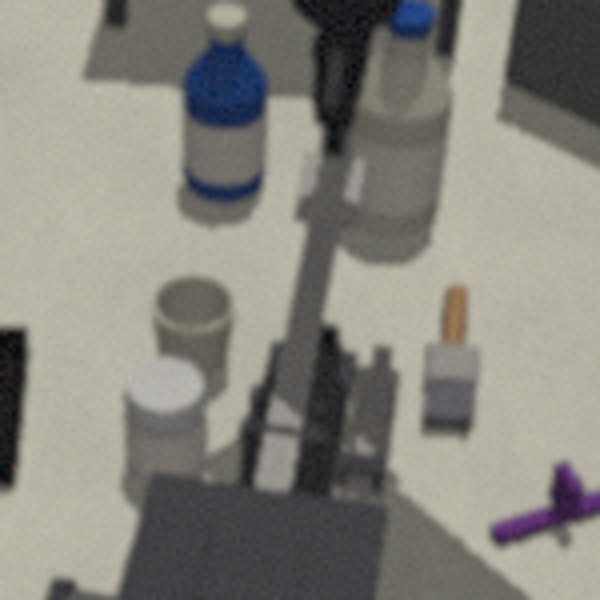

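The fingertips (380,360) are over the paddle, the predicted corners match it, and the side view shows clear space around. Pressing down.

step_arm:
  increments:
    - [0,0,-0.012,0,0,0,1]
    - [0,0,-0.024,0,0,0,1]
    - [0,0,-0.034,0,0,0,1]
    - [0,0,-0.044,0,0,0,1]
    - [0,0,-0.054,0,0,0,1]
    - [0,0,-0.06,0,0,0,1]

```text
t: 7.22
eef_pos: [0.5258, -0.2558, 0.1152]
tool_rot: [-0.0, 0.032, 0.999, -0.0]
contact_force: [-0.1, -2.5, 3.3]
gripper_width: 0.001
```

step_arm:
  increments:
    - [0,0,-0.01,0,0,0,1]
    - [0,0,-0.02,0,0,0,1]
    - [0,0,-0.03,0,0,0,1]
    - [0,0,-0.04,0,0,0,1]
    - [0,0,-0.05,0,0,0,1]
    - [0,0,-0.058,0,0,0,1]

```text
t: 7.72
eef_pos: [0.5259, -0.2538, 0.057]
tool_rot: [-0.001, 0.032, 0.999, 0.001]
contact_force: [0.2, 2.7, 5.4]
gripper_width: 0.0
```

step_arm:
  increments:
    - [0,0,-0.005,0,0,0,1]
    - [0,0,-0.009,0,0,0,1]
    - [0,0,-0.012,0,0,0,1]
    - [0,0,-0.012,0,0,0,1]

```text
t: 8.05
eef_pos: [0.526, -0.2543, 0.0465]
tool_rot: [-0.0, 0.032, 0.999, 0.001]
contact_force: [-1.9, 3.1, 10.3]
gripper_width: -0.001
```

step_arm:
  increments:
    - [0,0,-0.001,0,0,0,1]
    - [0,0,-0.002,0,0,0,1]
    - [0,0,-0.002,0,0,0,1]
    - [0,0,-0.002,0,0,0,1]

```text
t: 8.38
eef_pos: [0.5261, -0.2542, 0.0459]
tool_rot: [0.0, 0.032, 0.999, 0.001]
contact_force: [-5.7, 4.7, 21.7]
gripper_width: 0.0
```

Run:
```python
from h import *
c=cam('wrist'); im=cv2.resize(c['color'][:,:,::-1],None,fx=1.5,fy=1.5); 
cv2.imwrite('pics/wrist5.png',im)
cs=cam('side'); cv2.imwrite('pics/side5.png',cv2.resize(cs['color'][80:230,190:340,::-1],None,fx=4,fy=4,interpolation=cv2.INTER_CUBIC))
for i in range(3):
    cam('side');o=bot.get_obs();print(o['eef_pos'],o['contact_force'],o['t'])
```

```text
[ 0.52609016 -0.25419309  0.04591178] [-5.3559946   5.01722124 21.69296304] 8.5333
[ 0.52607735 -0.25419125  0.04592534] [-5.24883808  4.78769096 21.62470876] 8.5833
[ 0.5260912  -0.25420967  0.045908  ] [-5.26315409  5.68504836 22.66330695] 8.6333
```

View pics/wrist5.png

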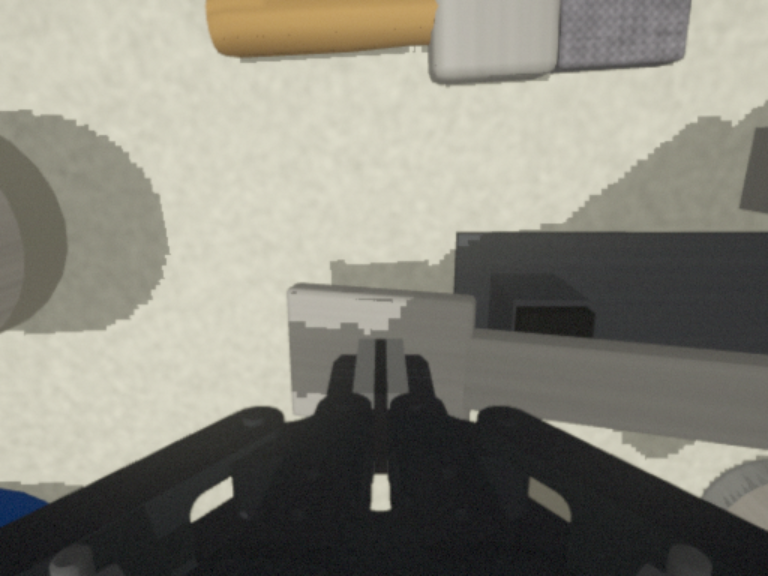

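View pics/side5.png

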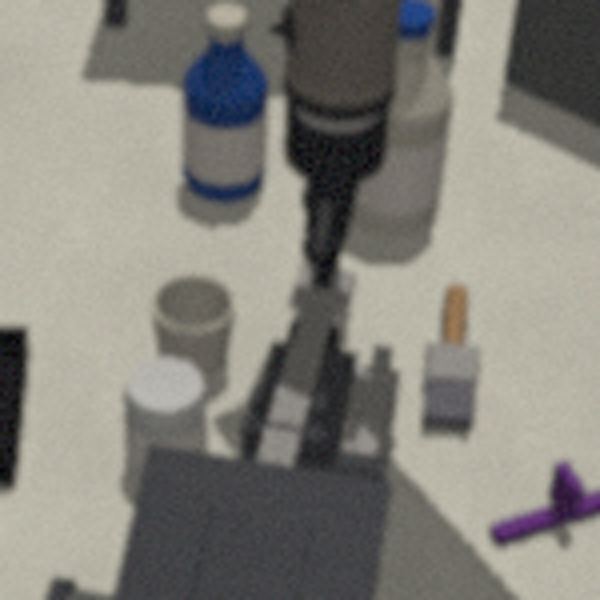

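The flap is raised: its free edge moved up from (250,485) to (265,465) in the side crop, and the paddle is level with the stop. The push is firm at 22 N, so I ease it slightly towards 14 N and then hand in.

step_arm:
  increments:
    - [0,0,0.0007,0,0,0,1]
    - [0,0,0.0012,0,0,0,1]
    - [0,0,0.0012,0,0,0,1]
    - [0,0,0.0012,0,0,0,1]

```text
t: 8.97
eef_pos: [0.526, -0.2542, 0.0463]
tool_rot: [-0.0, 0.032, 0.999, 0.001]
contact_force: [-2.6, 3.3, 13.1]
gripper_width: -0.001
```

Run:
```python
from h import *
from W import W
import pickle
p=(.5385,-.05,-.061); cs=cam('side');
def fl(a):
    return [W(p,(x,.2-.145*np.cos(a),.097+.145*np.sin(a))) for x in(-.08,.08)]
im=cs['color'][110:230,200:320,::-1]; im=cv2.resize(im,None,fx=5,fy=5,interpolation=cv2.INTER_CUBIC)
for a,col in ((0,(255,0,0)),(.22,(0,255,255)),(.27,(0,0,255))):
    for u in proj(cs,fl(a)): cv2.circle(im,tuple(int(v) for v in (u+.5-[200,110])*5),3,col,-1)
cv2.imwrite('pics/side6.png',im)
o=bot.get_obs();print(o['eef_pos'],o['contact_force'],o['t'])
```

```text
[ 0.5259968  -0.25423942  0.04627591] [-1.84469419  3.59225649 12.96725915] 9.0167
```

View pics/side6.png

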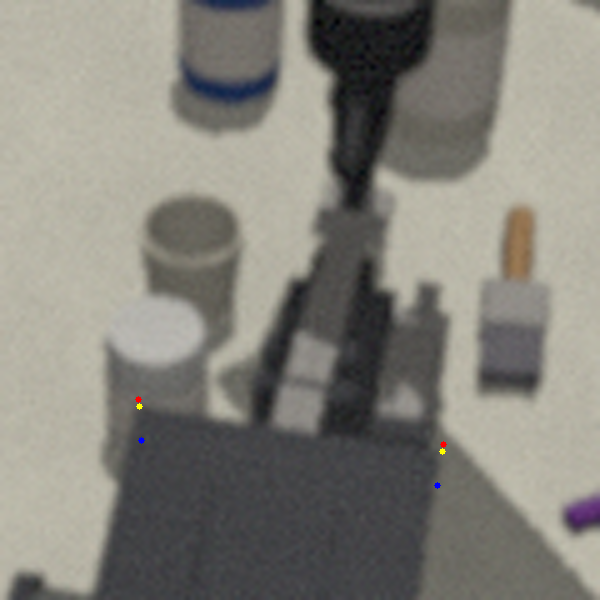

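Run:
```python
from h import *
print(bot.hand_in()); o=bot.get_obs();print(o['eef_pos'],o['contact_force'],o['t'])
```

```text
the job is handed in; nothing more can be done
None
the job is handed in; nothing more can be done
```

I pushed the bolt back to its rear stop, then pressed the lever down onto its stop, and handed in at about 9 s with the fingers still holding it. No verdict was reported.

- **Bolt:** the tab stopped with about 7.6 N on it. The wrist picture showed the tongue behind the front bridge, clear of the flap's edge.
- **Lever:** it met firm resistance. I eased the push from 22 N to 13 N, which moved the fingers only about 0.4 mm, so it was resting on the stop.
- **Flap:** in the last side picture its free edge was near the positions worked out for 0.22 to 0.27 rad. The picture can't place it more finely. The fingertip height of 46.3 mm was about 1.5 mm above what I worked out for the stop, which suggests about 0.26 rad.
- **Surroundings:** the cup, tin, brush and bottles looked undisturbed in that picture. The tray and the jar were not rechecked, but the fingers never worked near them.
- **Not measured:** I did not measure the height of the lever's pin in its fork or the force between lever and flap.

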